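# Fit the beater on the dough mixer's drive and hold it down

### The job

Get the bottom-drive mixer ready for the beater: first take the orange cap off the drive shaft in the bowl and leave it in the small aluminium tray. Then take the beater with the blue grip, set it over the drive shaft, turn it until its splines drop into mesh, and push it fully home against the sprung seal. Finish with the beater still gripped by its blue grip and pressed fully home, so that the drive lock can be closed, and leave everything else on the bench where it is.

Things in the scene. Friction and masses are not known exactly. Their poses are not given: they have to be found in the camera images.
- bowl_rim (a point): Bottom-drive dough mixer, fixed to the bench; place and heading vary. White round foot (radius 136 mm, 50 mm high) with an open steel bowl on it: rim radius 126 mm outside, 119 mm inside, narrowing to 80 mm at its floor. This point: centre of the mouth, 160 mm above the bench; the bowl's floor is 106 mm below it. z up, x towards the motor housing.
- motor_top (a point): Centre of the top of the mixer's white motor housing, 122 mm above the bench and 213 mm from the bowl's axis along the mixer's x; 165 mm along x by 240 mm along y, its dials 20 mm high. A small black drive-lock lever, not to be used, sits on the foot's -y side.
- column_top (a point): Centre of the flat top of the column (radius 24 mm) that stands in the middle of the bowl, 115 mm above the bench (45 mm below the rim); z up, x towards the motor housing.
- drive_nose (a point): Tip of the upright steel drive shaft on the column's axis, 32 mm above column_top. Core radius 10 mm, its top 6 mm taper to 6.5 mm; 6 keys 4.5 mm wide, out to radius 15 mm, from column_top to 26 mm above it, flat-ended, at 0, 60, 120.. deg from this point's x axis (turned differently each time). Geared to the motor: stands still unless twisted by over 0.4 N m. Under the cap at the start.
- seal (a joint): Black sprung dough-seal ring (outer radius 21 mm) round the shaft's foot: 0 = up, 8 mm proud of the column's top; grows as it is pressed down; 0.008 = flush. Pushes up with 5 N when up, 11 N when flush: the beater's weight alone does not press it down.
- cap_grip (a point): Orange drive cap, 60 g: a cup open below (outer radius 24, inner 19, outside height 36, 30 deep, mm) with a square grip 26 x 26 x 40 mm high on top. It stands loose on the seal over the shaft; straight up 25 mm frees it from the shaft, 40 mm from the bowl. This point: on its axis, 58 mm above its underside, 22 above the grip's foot; x, y square to the grip's sides.
- tray_floor (a point): Small aluminium tray, fixed, 130 mm along its x by 150 mm along its y outside, walls 3 mm thick, 22 mm high over the bench. This point is the centre of its inner floor, 3 mm above the bench.
- beater_grip (a point): Beater, 0.24 to 0.36 kg, 136 mm high, standing upright on its wire paddles: this point is the centre of its blue square grip (30 x 30 x 46 mm high; x, y square to its sides), 113 mm above the paddles' underside. Below the grip an aluminium hub (radius 24 mm, 40 mm high); two arms along +x and -x, 37 mm below this point, carry the paddles, which reach 90 mm from the axis.
- beater_socket (a point): Centre of the hub's open underside, 63 mm below beater_grip, same axes. Splined socket: radius 16.7 mm, 34 mm deep, 6 full-length ribs 3.5 mm wide in to radius 11.5 mm; grooves at 0, 60, 120.. deg from x. Meshes with its x any multiple of 60 deg (within 9) from drive_nose's x. Height over column_top: 26 mm = ribs on the keys' ends, 8 = meshed, on the raised seal, 0 = fully home.
- hook: Bystander: dough-hook attachment, same hub with a black grip and three thick aluminium arms, 136 mm high, 70 mm in radius, standing on the bench. Origin at its underside. Leave alone.
- jar: Bystander: glass jar with steel lid, radius 42 mm, 125 mm high. Origin at its underside. Leave alone.
- scraper: Bystander: steel bench scraper with a wooden handle lying flat, about 100 x 120 mm, 18 mm high. Origin at its underside. Leave alone.
- measure: Bystander: steel measuring cup with a handle, radius 40 mm, 85 mm high. Origin at its underside. Leave alone.
- loaf_tin: Bystander: dark loaf tin with a loaf, 105 x 215 mm, 103 mm high. Origin at its underside. Leave alone.
- bun: Bystander: bread roll, radius 44 mm, 50 mm high. Origin at its underside. Leave alone.

How it is judged:
On the way, in this order (a step that is already met when the one before it is completed fails the run):
1. the orange cap lies in the tray, let go and at rest (x of cap_grip in the frame of tray_floor between -0.065 and 0.065 m and y of cap_grip in the frame of tray_floor between -0.075 and 0.075 m and height (world z) of cap_grip below 0.07 m and contact force between the fingers and cap below 0.1 N and linear speed of cap below 0.03 m/s), for 0.2 s.
2. the beater has dropped into mesh with the drive (z of beater_socket in the frame of column_top below 0.014 m and horizontal distance between beater_socket and column_top below 0.005 m and angle between beater_socket's own z axis and vertical below 0.12 rad), for 0.1 s.
At the end, for the whole second after the job is handed in: The beater is meshed on the drive and pressed fully home (hub within 2.5 mm of the column's top, seal pressed down at least 5.5 of its 8 mm, within 4 mm of the axis, tilted less than 0.06 rad), at rest, with the gripper still holding it by the grip; the orange cap rests in the tray, let go (z of beater_socket in the frame of column_top below 0.0025 m and horizontal distance between beater_socket and column_top below 0.004 m and angle between beater_socket's own z axis and vertical below 0.06 rad and value of joint seal above 0.0055 m and contact force between the fingers and beater above 3 N and distance between the grasp point and beater_grip below 0.035 m and linear speed of beater below 0.02 m/s and x of cap_grip in the frame of tray_floor between -0.065 and 0.065 m and y of cap_grip in the frame of tray_floor between -0.075 and 0.075 m and height (world z) of cap_grip below 0.07 m and contact force between the fingers and cap below 0.1 N); the arm keeps its last pose, push and grip.
It fails at once if a bystander (dough hook, jar, scraper, measuring cup, loaf tin or roll) is shifted by more than 30 mm (distance of any of hook, jar, scraper, measure, loaf_tin, bun from where it was at the start of the episode above 0.03 m).
It also fails if it takes over 58 s, if anything falls off the work surface, if the arm or the gripper's body presses on something with over 40 N, if the wrist force passes 120 N, or if a joint passes its speed limit or range.

### The arm

A 7-joint arm with a two-finger parallel gripper is mounted at the origin on the work surface. World frame = base frame: x ahead of the robot, y to its left, z up, the work surface at z = 0. Lengths are in m, angles in rad, forces in N, time in s.
With the tool pointing down it reaches from about 0.4 to 0.85 m from the base axis. Payload 6.9 kg.
Tool frame: the origin (TCP) lies midway between the tips of the shut fingers; the grasp point (between the pads) lies behind it (ctrl.pinch_z is the z of the grasp point in the tool frame, in m); z points along the fingers, y is the line along which they close (so a half turn about z gives the same grasp; the last joint's range is limited). The gripper opens to 85 mm and grips with 20 to 120 N. Pads are 22 mm wide; open, the fingers measure 114 mm over their backs; the gripper's body (76 mm by 85 mm) begins 54 mm behind the grasp point. The pads swing forward as they close: fully open they stand 13 mm farther back than shut.
Start: joints at [-0.996, 0.507, -0.238, 1.5, 0.126, 1.149, -0.155], TCP at [0.283, 0.557, 0.231] pointing down, gripper open.
Joint ranges: [-3.08, 3.08], [-0.24, 2.05], [-1.43, 1.35], [0, 2.5], [-1.52, 4.66], [0.17, 1.96], [-2.89, 2.89]. Speed limits (rad/s): [2.39, 2.39, 3.14, 3.14, 3.14, 3.14, 3.14].

### API

Orientations are given as a unit quaternion [w, x, y, z].
In Python, from station import ctrl, get_state, vision, ticket, models gives the robot as it stands. Calls block until the motion is done:
- ctrl.movep(position, orientation): joint-space move of the TCP to a pose.
- ctrl.movel(position, frame=None, max_speed=0.15): straight line of the TCP; frame=None keeps the orientation; max_speed is the mean speed in m/s.
- ctrl.set_joints(angles): joint-space move.
- ctrl.ungrasp() and ctrl.close_gripper(force=None): open the fingers fully, or close them until they stop; force is the grip in N (None keeps the last).
- ctrl.pause(seconds).
- ctrl.ik(position, orientation): joint angles nearest the present ones, or None.
- get_state(): the state.
- vision.grab_frame(name): name is "scene" or "top" or "wrist"; returns (picture, depth): 400x640x3 uint8, blue, green, red; 400x640 float32, m along the optical axis (not along the pixel's ray), 0 where there is no reading.
- vision.camera_info(name): a dict with "mtx" (3x3 intrinsics, pixels), "R" (3x3) and "t" (3): a world point X has camera coordinates R X + t; the wrist camera has in their place "hand_eye" (4x4, takes a point from camera to tool coordinates, whose origin is the TCP and whose axes are the flange's). Camera axes: x right, y down, z forward; pixel columns grow to the right and rows downward; lengths in m; the calibration is good to about 2 mm. A picture is of the moment at which its call begins: read the wrist's pose just before it. camera_info takes no time and is no camera call.
A pose or a line that the arm cannot do raises ctrl.Unreachable and nothing moves.
- ticket.close_job(): hands the job in; it is judged then, once.
Trained networks look in the newest picture that a camera, given by its name, has taken for a name from the list of things; names that differ only in an ending like _2 or _b are one class to them, and where a whole thing is asked for, a point or a joint stands for the part that bears it (a point fixed in the world has none). Each returns a list of dicts, best first, with "p" (0 to 1); they miss things now and then, are a little off and sometimes report something else, mostly with a low value. They report only what shows in the picture. A call takes as long as a camera call.
- models.recognise(camera, target): "point" ([column, row] in pixels, amid what is visible of it).
- models.masks_of(camera, target): "mask" (400x640 bool, what is visible of it) and "point" ([column, row] in pixels, amid what is visible of it).
The state is a dict: "time": time; "qpos": joint angles; "qd": joint speeds; "tau": joint torques, N m; "tcp_pos": TCP position; "eef_rot": TCP orientation; "contact_force": force on the tool from outside, world axes, zero at the start; "wrist_torque": the same for the moment, N m; "width": finger opening in m; "gripper_force": force on a finger pad.
Only numpy, scipy, OpenCV 4.12 (cv2) and the standard library are available. Lean on these libraries where they do the work, as an engineer would, in place of code of your own. Each camera call takes 0.05 s, during which the arm holds its last target. There are 200 camera calls.

## Working session

There is one attempt and no reset: what is moved stays moved. The work goes in short steps, each a Python script; the robot and the scene stay as the last script left them, time stands still between calls to the robot, and variables do not carry over. Pictures are saved under pics/ and viewed, at most 10 in all, crops included, and the job is handed in when it is done.

```bash
mkdir -p pics; ls; cat > h.py <<'E'
import numpy as np, cv2
from scipy.spatial.transform import Rotation as Rn
from station import ctrl,get_state,vision,ticket,models
def rot(q): return Rn.from_quat([q[1],q[2],q[3],q[0]])
def quat(R): x=R.as_quat(); return [x[3],x[0],x[1],x[2]]
def down(yaw): # tool x axis at yaw, z down
    c,s=np.cos(yaw),np.sin(yaw)
    return quat(Rn.from_matrix(np.array([[c,s,0],[s,-c,0],[0,0,-1.]])))
def cloud(name):
    s=get_state(); im,d=vision.grab_frame(name); i=vision.camera_info(name); K=np.array(i["mtx"])
    v,u=np.mgrid[:400,:640]; P=np.stack([(u-K[0,2])/K[0,0]*d,(v-K[1,2])/K[1,1]*d,d],-1)
    if name=="wrist":
        H=np.array(i["hand_eye"]); T=P@H[:3,:3].T+H[:3,3]
        W=T@rot(s["eef_rot"]).as_matrix().T+np.array(s["tcp_pos"])
    else: W=(P-np.array(i["t"]))@np.array(i["R"])
    W[d==0]=np.nan
    return im,W
E
python3 - <<'E'
from h import *
s=get_state(); print(s,ctrl.pinch_z)
for c in("top","scene"):
    im,W=cloud(c); np.save(c+".npy",W); 
    for t in("bowl_rim","motor_top","cap_grip","tray_floor","beater_grip","hook","jar","scraper","measure","loaf_tin","bun"):
        r=models.masks_of(c,t)
        for k in r[:2]:
            m=k["mask"]; w=W[m]; w=w[~np.isnan(w[:,0])]
            if len(w): print(c,t,round(k["p"],2),np.round(k["point"]),m.sum(),np.round(np.median(w,0),3),np.round(w.min(0),3),np.round(w.max(0),3))
            if k is r[0]: np.save(f"m_{c}_{t}.npy",m)
    cv2.imwrite(f"pics/{c}.png",im)
E
```

```text
pics
{'time': 0.0, 'qpos': array([-0.99550399,  0.50829093, -0.23752342,  1.5011151 ,  0.12569576,
        1.1489024 , -0.15479325]), 'qd': array([-0.0002813 ,  0.00036087, -0.00053872,  0.00011335,  0.00055131,
       -0.00035436, -0.00067065]), 'tau': array([ 9.58571036e-04, -6.20598865e+01, -2.18651354e+00, -2.49640954e+01,
        1.26416117e-02,  1.21164898e-02,  2.21845164e-05]), 'tcp_pos': array([0.28278345, 0.5568129 , 0.23046487]), 'eef_rot': array([-1.84420050e-04,  2.32732638e-01,  9.72540371e-01, -8.43790223e-04]), 'contact_force': array([0.74465902, 0.52178581, 1.20709951]), 'wrist_torque': array([ 0.01949864, -0.03728647,  0.05894416]), 'gripper_force': 0.0, 'width': 0.08556048322552698} -0.0187
top bowl_rim 0.93 [334. 158.] 8769 [0.671 0.044 0.114] [ 0.454 -0.122 -0.003] [0.892 0.21  0.169]
top motor_top 0.88 [333. 156.] 8870 [0.672 0.044 0.112] [ 0.451 -0.13  -0.009] [0.93  0.22  0.169]
top cap_grip 0.56 [342. 181.] 204 [0.584 0.018 0.161] [ 0.562 -0.01   0.051] [0.622 0.042 0.207]
top tray_floor 0.75 [236. 226.] 1673 [0.448 0.373 0.004] [ 0.379  0.288 -0.01 ] [0.521 
[... 1706 characters left out ...]
  0.144]
scene hook 0.65 [191. 192.] 513 [ 0.679 -0.364  0.074] [ 0.605 -0.502 -0.002] [ 0.725 -0.321  0.141]
scene hook 0.5 [288. 249.] 10403 [0.705 0.061 0.115] [ 0.324 -0.231 -0.005] [0.897 0.213 0.2  ]
scene jar 0.81 [379. 292.] 1189 [0.689 0.374 0.102] [ 0.628  0.307 -0.004] [0.709 0.409 0.131]
scene scraper 0.8 [376. 209.] 795 [0.32  0.185 0.007] [ 0.249  0.113 -0.007] [0.376 0.245 0.027]
scene measure 0.91 [293. 158.] 601 [ 0.306 -0.221  0.053] [ 0.161 -0.337 -0.005] [ 0.366 -0.18   0.09 ]
scene loaf_tin 0.8 [502. 293.] 3932 [0.504 0.645 0.091] [ 0.329  0.525 -0.003] [0.626 0.764 0.155]
scene bun 0.63 [202. 163.] 341 [ 0.515 -0.493  0.037] [ 0.438 -0.553 -0.005] [ 0.546 -0.463  0.056]
```

View pics/top.png

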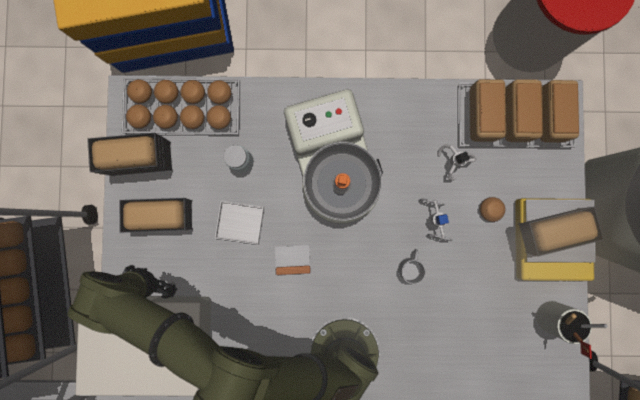

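```bash
python3 - <<'E'
from h import *
from scipy.optimize import least_squares
for c in("top","scene"):
    W=np.load(c+".npy"); 
    def sel(t,z0,z1,ctr=None,r=9):
        m=np.load(f"m_{c}_{t}.npy"); m=cv2.dilate(m.astype(np.uint8),np.ones((3,3)))>0
        w=W[m]; w=w[(w[:,2]>z0)&(w[:,2]<z1)]
        if ctr is not None: w=w[np.hypot(*(w[:,:2]-ctr).T)<r]
        return w
    # bowl rim circle
    w=sel("bowl_rim",.152,.166); w=w[np.hypot(*(w[:,:2]-[.6,.03]).T)>.09]
    f=least_squares(lambda p:np.hypot(w[:,0]-p[0],w[:,1]-p[1])-p[2],[.6,.03,.122],loss="soft_l1",f_scale=.003)
    print(c,"rim",len(w),f.x.round(4))
    w=sel("motor_top",.117,.127); w=w[np.hypot(*(w[:,:2]-f.x[:2]).T)>.13]
    if len(w): print("motor",len(w),w.mean(0),cv2.minAreaRect((w[:,:2]*1e3).astype(np.float32)))
    for t,z0,z1 in(("cap_grip",.19,.21),("beater_grip",.130,.142)):
        w=sel(t,z0,z1); 
        if len(w)>4: print(t,len(w),w.mean(0).round(4),cv2.minAreaRect((w[:,:2]*1e3).astype(np.float32)))
    w=sel("beater_grip",.06,.09);q=w[:,:2]-np.median(w[:,:2],0); print("arms",len(w),w.mean(0).round(3),np.degrees(np.arctan2(*np.linalg.svd(q,full_matrices=0)[2][0][::-1])))
    w=sel("tray_floor",-.01,.035); print("tray",cv2.minAreaRect((w[:,:2]*1e3).astype(np.float32)))
E
```

```text
top rim 556 [0.5846 0.0173 0.1216]
motor 2437 [0.78567318 0.07847149 0.1225155 ] ((785.784912109375, 79.92411041259766), (158.67579650878906, 232.09544372558594), 16.761356353759766)
cap_grip 71 [0.5852 0.0179 0.1991] ((585.9314575195312, 17.469562530517578), (25.382776260375977, 26.09925651550293), 82.39214324951172)
beater_grip 80 [ 0.4652 -0.3089  0.1359] ((465.38824462890625, -308.7677001953125), (29.744613647460938, 29.548507690429688), 14.728178024291992)
arms 140 [ 0.478 -0.301  0.079] -168.99927417074966
tray ((450.173828125, 374.4814453125), (165.95848083496094, 144.6022491455078), 82.10206604003906)
scene rim 480 [0.5848 0.0167 0.1216]
motor 2952 [0.79232471 0.0831693  0.12248795] ((788.6553344726562, 79.85283660888672), (156.9187774658203, 230.2305450439453), 17.128028869628906)
cap_grip 65 [0.5875 0.019  0.1976] ((586.2620239257812, 16.07958221435547), (27.863670349121094, 25.176977157592773), 79.54254150390625)
beater_grip 53 [ 0.4676 -0.307   0.1356] ((466.5261535644531, -308.9500427246094), (33.0285530090332, 33.13539505004883), 88.6626205444336)
arms 160 [ 0.474 -0.301  0.076] 12.750249898938318
tray ((439.01971435546875, 366.15478515625), (171.63894653320312, 164.51596069335938), 82.2895736694336)
```

The top view shows the mixer bowl with the orange cap at about (342,181), the beater's blue grip at (442,218), the tray at (240,223), and the hook with its black grip at (460,158). The networks' reports agree with this. Next I'll hover over the cap and look with the wrist camera.

```bash
cat >> h.py <<'E'
def pick_yaw(pos,cands):
    q0=np.array(get_state()["qpos"]); best=None
    for y in cands:
        for yy in (y,):
            q=ctrl.ik(pos,down(yy))
            if q is None: continue
            c=np.abs(np.array(q)-q0).max()
            if best is None or c<best[0]: best=(c,yy,q)
    return best
E
python3 - <<'E'
from h import *
p=[.5855,.017,.30]
b=pick_yaw(p,[np.radians(-9)+k*np.pi/2 for k in range(4)]); print(b)
ctrl.movep(p,down(b[1]))
s=get_state(); print(s["time"],s["tcp_pos"],s["qpos"].round(2))
im,W=cloud("wrist"); cv2.imwrite("pics/w1.png",im)
r=models.masks_of("wrist","cap_grip")
for k in r[:2]:
    m=k["mask"]; w=W[m]; w=w[(w[:,2]>.193)&(w[:,2]<.207)]; print(k["p"],k["point"],len(w),cv2.minAreaRect((w[:,:2]*1e3).astype(np.float32)) if len(w)>5 else 0, w.mean(0))
E
```

```text
(np.float64(0.7422688561295762), np.float64(1.413716694115407), array([-0.25318905,  0.40647015,  0.28338588,  1.49396038, -0.11645933,
        1.25773369, -0.11287878]))
3.425 [0.58546238 0.01867787 0.29971627] [-0.25  0.41  0.28  1.49 -0.12  1.26 -0.11]
0.65 [316.8, 192.5] 760 ((583.5487060546875, 15.356728553771973), (26.520681381225586, 25.991270065307617), 81.31694030761719) [0.58366443 0.01686536 0.19866312]
0.41 [162.2, 366.6] 0 0 [nan nan nan]<stdin>:9: RuntimeWarning: Mean of empty slice.
  ret = um.true_divide(
```

View pics/w1.png

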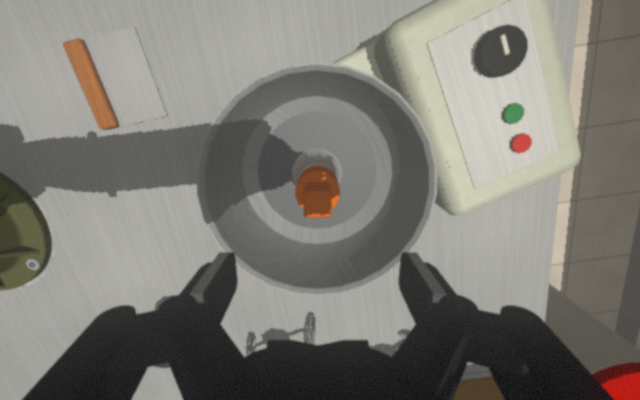

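The wrist view shows the cap's grip centred at pixel (317,193) and square to the fingers. I'll grasp it and move it to the tray.

```bash
python3 - <<'E'
from h import *
y=np.radians(81.3); x0,y0=.5842,.0165; q=down(y)
ctrl.movel([x0,y0,.24],q,.2)
ctrl.movel([x0,y0,.166],None,.1)
ctrl.close_gripper(40)
s=get_state(); print(s["time"],s["width"],s["gripper_force"],s["tcp_pos"],s["contact_force"])
ctrl.movel([x0,y0,.285],None,.15)
s=get_state(); print(s["time"],s["width"],s["gripper_force"])
if s["width"]>.015:
    im,W=cloud("wrist"); cv2.imwrite("pics/w2.png",im)
    t=[.447,.372]
    b=pick_yaw([*t,.20],[y+k*np.pi/2 for k in(0,1,-1)]); print(b)
    ctrl.movep([*t,.15],down(b[1]))
    s=get_state(); print(s["time"],s["tcp_pos"],s["width"],s["gripper_force"])
    ctrl.movel([*t,.049],None,.12)
    s=get_state(); print(s["time"],s["tcp_pos"],s["contact_force"])
    ctrl.ungrasp()
    ctrl.movel([*t,.20],None,.25)
    im,W=cloud("wrist"); cv2.imwrite("pics/w3.png",im)
    r=models.masks_of("wrist","cap_grip")
    for k in r[:1]:
        w=W[k["mask"]]; print(k["p"],np.nanmedian(w,0),np.nanmax(w,0))
    print(get_state()["time"])
E
```

```text
5.4417 0.025679335487307917 44.16827201843262 [0.58428115 0.01650183 0.16624894] [-0.16349342 -0.40149851  2.40070649]
6.3833 0.025367054328964703 43.84352445602417
(np.float64(0.6761990308923594), np.float64(1.4189526818713898), array([-0.86933001,  0.46901632,  0.20487067,  1.66999021, -0.10855098,
        1.01370674, -0.7803499 ]))
7.9333 [0.44845822 0.37064254 0.15048074] 0.02513331947497869 43.84434521198273
8.925 [0.44751701 0.37219438 0.04965892] [ 0.07018338  0.76304898 -0.61671826]
0.95 [0.44770507 0.37946922 0.05075709] [0.46987384 0.39526202 0.08145207]
10.3917
```

View pics/w3.png

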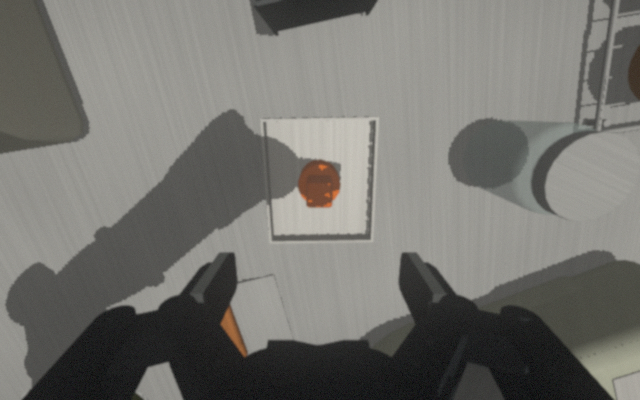

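The cap stands upright in the tray, at pixel (320,183). Now I'll look at the drive shaft.

```bash
python3 - <<'E'
from h import *
ctrl.movep([.5845,.0168,.24],down(np.radians(81.3)))
im,W=cloud("wrist"); s=get_state(); print(s["time"],s["tcp_pos"]); np.save("shaft.npy",W); np.save("shaftim.npy",im)
d=np.hypot(W[...,0]-.5845,W[...,1]-.0168)
m=(d<.03)&(W[...,2]>.105); r,c=np.where(m); print(r.min(),r.max(),c.min(),c.max())
w=W[(d<.022)&(W[...,2]>.128)]; print(len(w),w.mean(0),w.max(0),w.min(0))
rr,cc=int(np.median(r)),int(np.median(c))
cr=im[max(rr-45,0):rr+45,cc-60:cc+60]; cv2.imwrite("pics/s1.png",cv2.resize(cr,None,fx=6,fy=6,interpolation=cv2.INTER_CUBIC)); print(rr,cc)
E
```

```text
11.8667 [0.58436852 0.0189287  0.23964256]
172 399 219 435
6984 [0.58523031 0.02776386 0.30587467] [0.60496052 0.03633852 0.33872461] [0.56738621 0.00119628 0.12812754]
369 321
```

View pics/s1.png

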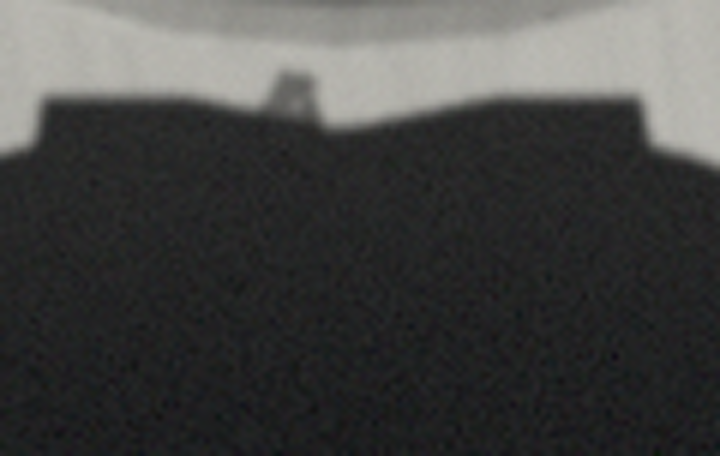

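I cropped the gripper by mistake. I'll crop the shaft in the same frame.

```bash
python3 - <<'E'
from h import *
W=np.load("shaft.npy"); im=np.load("shaftim.npy")
d=np.hypot(W[...,0]-.5845,W[...,1]-.0168)
m=(d<.03)&(W[...,2]>.105)&(W[...,2]<.155); r,c=np.where(m); print(r.min(),r.max(),c.min(),c.max())
w=W[m]; k=w[w[:,2]>.136]; print(len(k),k.mean(0),k.max(0)); t=w[w[:,2]>.144]; print(len(t),t.mean(0))
rr,cc=int(np.median(r)),int(np.median(c))
cr=im[max(rr-36,0):rr+36,cc-48:cc+48]; cr=cv2.normalize(cr,None,0,255,cv2.NORM_MINMAX); cv2.imwrite("pics/s2.png",cv2.resize(cr,None,fx=8,fy=8,interpolation=cv2.INTER_CUBIC)); print(rr,cc)
# angle histogram of points at radius 11-15.5 & z .137-.1435
c0=np.array([.5845,.0168])
for z0,z1 in((.136,.1445),):
    a=w[(w[:,2]>z0)&(w[:,2]<z1)]; q=a[:,:2]-c0; rad=np.hypot(*q.T); s=(rad>.0115)&(rad<.0165); an=np.degrees(np.arctan2(q[s,1],q[s,0]))%60
    print(s.sum(),np.histogram(an,12,(0,60))[0],np.degrees(np.angle(np.exp(6j*np.radians(an)).mean())/6))
E
```

```text
172 220 294 341
585 [0.58288716 0.01679809 0.14321576] [0.59725095 0.02957387 0.14873199]
239 [0.58274763 0.01601007 0.14652777]
196 317
149 [17 17  8  2  0  1  2  7 14 15 39 27] -4.636995062437637
```

View pics/s2.png

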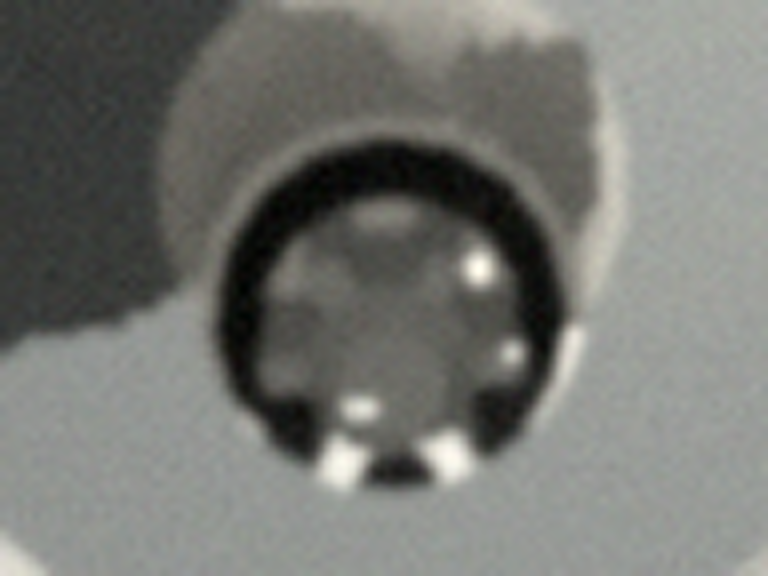

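The shaft's keys are clear. Two lit key end faces are at crop (340,465) and (445,455), with more keys at about (512,352), (480,265) and the mirrored left side. I'll fit the angle in that frame and look at the beater from above in the same step.

```bash
python3 - <<'E'
from h import *
W=np.load("shaft.npy"); im=np.load("shaftim.npy")
i=vision.camera_info("wrist"); K=np.array(i["mtx"]); H=np.array(i["hand_eye"])
R=rot(down(np.radians(81.3))).as_matrix(); t=np.array([.58437,.01893,.23964])
def ray(u,v,z):
    d=np.linalg.inv(K)@[u,v,1]; o=R@H[:3,3]+t; D=R@H[:3,:3]@d; return (o+D*(z-o[2])/D[2])[:2]
def px(c): return 269+(c[0]+.5)/8-.5,160+(c[1]+.5)/8-.5
# seal ring circle edges (outer, z=.123): left 218, right 562; bottom 485
l,r_=ray(*px((218,320)),.123),ray(*px((562,320)),.123); print("seal",l,r_,(l+r_)/2,np.linalg.norm(l-r_))
A=[((340,465),.135),((445,455),.135),((512,352),.141),((480,265),.141),((268,372),.141),((285,265),.141)]
w=W[(np.hypot(W[...,0]-.5845,W[...,1]-.0168)<.03)&(W[...,2]>.136)&(W[...,2]<.1445)]
for c0 in([.5845,.0168],[.583,.0165],[.583,.0175]):
    print(c0,[ (np.degrees(np.arctan2(*(ray(*px(p),z)-c0)[::-1]))%360).round(0) for p,z in A],[ (np.linalg.norm(ray(*px(p),z)-c0)*1e3).round(1) for p,z in A])
    q=w[:,:2]-c0; s=(np.hypot(*q.T)>.0115)&(np.hypot(*q.T)<.0165); an=np.arctan2(q[s,1],q[s,0])
    v=np.exp(6j*an).mean(); print(np.degrees(np.angle(v))/6,abs(v))
p=[.466,-.3088,.26]
b=pick_yaw(p,[np.radians(13.7)+k*np.pi/2 for k in range(4)]); print(b)
ctrl.movel([.5845,.0168,.27],None,.2)
ctrl.movep(p,down(b[1])); ctrl.pause(.15)
s=get_state(); print(s["time"],s["tcp_pos"])
im,W=cloud("wrist"); cv2.imwrite("pics/b1.png",im)
for k in models.masks_of("wrist","beater_grip")[:2]:
    m=k["mask"]; w=W[m]; g=w[(w[:,2]>.129)&(w[:,2]<.143)]; print(k["p"],k["point"],len(g))
    if len(g)>10: print(cv2.minAreaRect((g[:,:2]*1e3).astype(np.float32)),g.mean(0))
    a=w[(w[:,2]>.05)&(w[:,2]<.085)]; a=a[np.hypot(*(a[:,:2]-[.466,-.309]).T)>.03]
    if len(a)>10: q=a[:,:2]-[.466,-.309]; print(len(a),a.mean(0),np.degrees(np.angle(np.exp(2j*np.arctan2(q[:,1],q[:,0])).mean())/2))
E
```

```text
seal [0.56220411 0.01875799] [0.60341212 0.01253943] [0.58280812 0.01564871] 0.04167458305741799
[0.5845, 0.0168] [np.float64(236.0), np.float64(281.0), np.float64(353.0), np.float64(42.0), np.float64(179.0), np.float64(133.0)] [np.float64(17.3), np.float64(15.2), np.float64(12.3), np.float64(13.6), np.float64(15.5), np.float64(16.9)]
-4.636995062437639 0.5926512174745452
[0.583, 0.0165] [np.float64(240.0), np.float64(286.0), np.float64(355.0), np.float64(39.0), np.float64(178.0), np.float64(128.0)] [np.float64(16.2), np.float64(15.2), np.float64(13.8), np.float64(15.0), np.float64(14.0), np.float64(16.2)]
-4.901240491474705 0.7703707643485515
[0.583, 0.0175] [np.float64(242.0), np.float64(285.0), np.float64(351.0), np.float64(36.0), np.float64(182.0), np.float64(130.0)] [np.float64(17.1), np.float64(16.2), np.float64(13.9), np.float64(14.3), np.float64(14.0), np.float64(15.4)]
-5.065029670942434 0.6404096848941191
(np.float64(0.4052412235122387), np.float64(0.23911010752322315), array([ 0.12668068,  0.43744104,  0.63698099,  1.63773097, -0.27854626,
        1.15887307, -0.50056149]))
13.625 [ 0.46712627 -0.30733994  0.25981517]
0.72 [319.6, 187.3] 868
((463.83966064453125, -311.9465637207031), (29.826404571533203, 29.964326858520508), 13.18278980255127) [ 0.46482689 -0.31121738  0.13565968]
866 [ 0.47218882 -0.3092131   0.07263292] 11.068025356347981
```

View pics/b1.png

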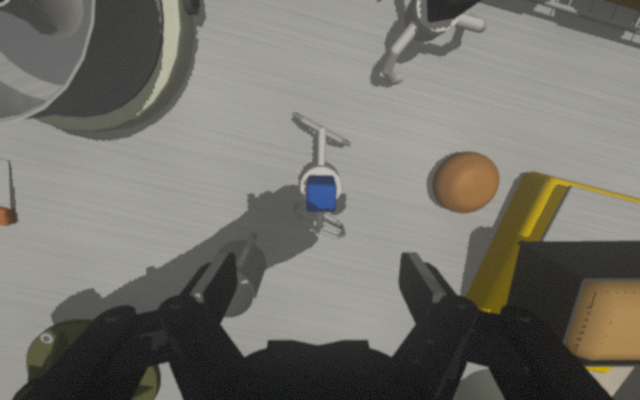

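The beater's blue grip is at pixel (320,193), arms running up and down in the image. The measured yaw is 13° and the fingers are square to the grip. I'll grasp it, carry it over the shaft and turn it to -5°.

```bash
python3 - <<'E'
from h import *
y=np.radians(13.2); x0,y0=.4652,-.3102
ctrl.movel([x0,y0,.17],down(y),.2)
ctrl.movel([x0,y0,.098],None,.1)
ctrl.close_gripper(110)
s=get_state(); print(s["time"],s["width"],s["gripper_force"],s["tcp_pos"],s["contact_force"])
if s["width"]>.02:
    ctrl.movel([x0,y0,.33],None,.2)
    s=get_state(); print(s["time"],s["width"],s["contact_force"])
    p=[.584,.0165,.32]
    b=pick_yaw(p,[np.radians(a) for a in(-5,55,-65)]); print(b)
    ctrl.movep(p,down(b[1])); ctrl.pause(.2)
    ctrl.movel([.584,.0165,.235],None,.15); ctrl.pause(.3)
    s=get_state(); print(s["time"],s["tcp_pos"],s["contact_force"],s["width"],s["qpos"].round(2))
    for c in("scene","top","wrist"):
        im,W=cloud(c); cv2.imwrite(f"pics/c_{c}.png",im)
        for k in models.masks_of(c,"beater_grip")[:1]:
            w=W[k["mask"]]; print(c,k["p"],k["point"],k["mask"].sum(),np.nanmedian(w,0))
            a=w[(w[:,2]>.18)&(w[:,2]<.235)]; q=a[:,:2]-[.584,.0165]; rr=np.hypot(*q.T); q=q[(rr>.03)&(rr<.1)]
            if len(q)>5: print(len(q),np.degrees(np.angle(np.exp(2j*np.arctan2(q[:,1],q[:,0])).mean())/2))
E
```

```text
15.75 0.02871975622028778 108.06578278541565 [ 0.46534753 -0.31009319  0.09843271] [-1.3106604   1.49132429  5.59019897]
17.0583 0.029214064259302654 [ 0.28006541 -0.22419337 -3.60420655]
(np.float64(0.4802023554567519), np.float64(0.9599310885968813), array([-0.36296525,  0.41201746,  0.46257618,  1.46078687, -0.18591637,
        1.31232138, -0.49718821]))
19.5833 [0.58430138 0.01646816 0.23572231] [-0.38067913  0.10443693 -3.55874218] 0.02885569978406958 [-0.35  0.47  0.44  1.61 -0.22  1.11 -0.46]
scene 0.64 [297.6, 192.3] 410 [0.59661574 0.02715395 0.22459858]
45 53.67277631059394
top 0.16 [153.5, 214.3] 2415 [0.47172931 0.6321537  0.09772215]
wrist 0.67 [320.2, 238.2] 10614 [0.59218977 0.02754951 0.24389183]
1979 55.383118719450266
```

View pics/c_scene.png

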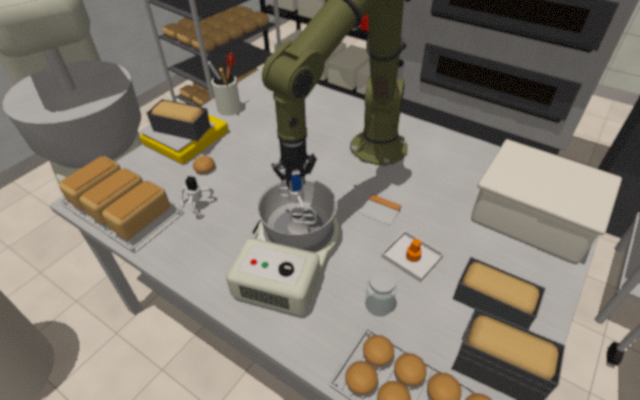

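The beater is held over the bowl (blue grip near (297,182)), the cap is in the tray (415,250), and the beater's arms read 54–55°. I'll lower it while watching the force.

```bash
python3 - <<'E'
from h import *
f0=get_state()["contact_force"].copy()
ctrl.movel([.584,.0165,.197],None,.08)
for z in np.arange(.193,.171,-.003):
    ctrl.movel([.584,.0165,z],None,.05); ctrl.pause(.05)
    s=get_state(); f=s["contact_force"]-f0; print(round(s["time"],2),s["tcp_pos"].round(4),f.round(1),s["wrist_torque"].round(2))
    if f[2]>12 or np.hypot(f[0],f[1])>10: print("stop"); break
E
```

```text
20.81 [0.5841 0.0165 0.1932] [ 0.1 -0.5  0.5] [ 0.01 -0.04  0.02]
21.11 [0.584  0.0165 0.19  ] [ 0.7  0.8 -0.4] [-0.   -0.04 -0.01]
21.41 [0.5839 0.0165 0.1869] [-0.3  0.5 -0.4] [ 0.   -0.   -0.03]
21.71 [0.5839 0.0165 0.1839] [0.3 0.1 0.4] [-0.01  0.   -0.05]
22.01 [0.5839 0.0165 0.1809] [ 0.6  0.6 -0.1] [ 0.07  0.01 -0.  ]
22.31 [0.5839 0.0165 0.1779] [0.3 0.6 0.7] [-0.02  0.   -0.06]
22.61 [0.5839 0.0165 0.1749] [1.  0.3 0.1] [-0.02 -0.02 -0.01]
22.91 [0.5839 0.0165 0.1719] [-0.7  0.5  0.8] [-0.05 -0.04  0.02]
```

```bash
python3 - <<'E'
from h import *
for z in np.arange(.1695,.145,-.002):
    ctrl.movel([.584,.0165,z],None,.05); ctrl.pause(.1)
    s=get_state(); f=s["contact_force"]+[0,0,3.5]; print(round(s["time"],2),round(z,4),s["tcp_pos"].round(4),f.round(1),s["wrist_torque"].round(2),round(s["width"],4))
    if f[2]>24 or np.hypot(f[0],f[1])>15: print("stop"); break
im,W=cloud("scene"); cv2.imwrite("pics/e.png",cv2.resize(im[140:280,220:420],None,fx=4,fy=4,interpolation=cv2.INTER_CUBIC))
E
```

```text
23.26 0.1695 [0.5841 0.0165 0.1699] [-0.2  0.5  6.2] [0.09 0.48 0.02] 0.0288
23.61 0.1675 [0.5841 0.0165 0.1677] [-1.1  0.5  7.7] [0.12 0.48 0.02] 0.0287
23.96 0.1655 [0.5841 0.0165 0.1658] [-1.3  0.2  8.7] [ 0.2   0.54 -0.03] 0.029
24.31 0.1635 [0.5841 0.0165 0.1639] [-2.   0.8  9.8] [ 0.16  0.68 -0.  ] 0.0291
24.66 0.1615 [0.5842 0.0164 0.1635] [-6.1 -0.1 22.3] [0.28 1.75 0.03] 0.0288
25.01 0.1595 [0.5843 0.0164 0.1634] [-10.7   0.3  37.8] [0.48 3.16 0.11] 0.0287
stop
```

View pics/e.png

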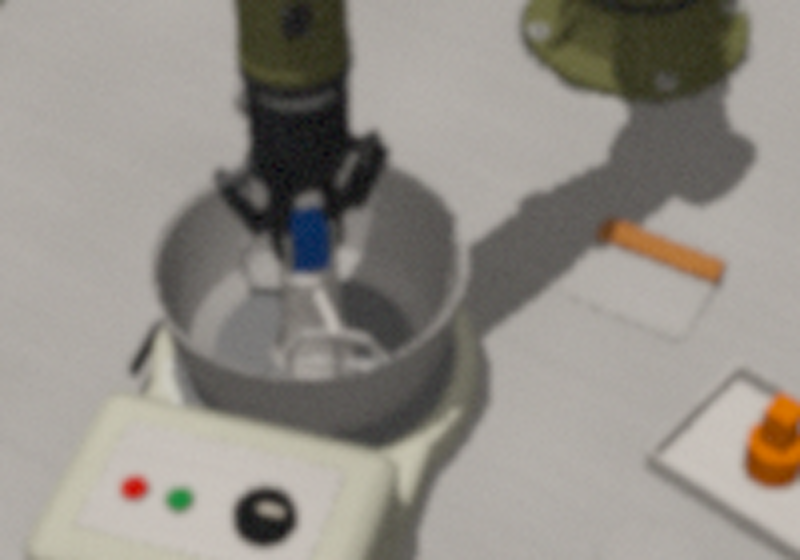

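The force rose from 5 to 10 N over about 8 mm, then hit a hard stop at 0.1635, which matches the predicted home height of 0.163. The picture shows the hub down in the bowl and the blue grip (crop 308,238) held upright. I'll ease the push slightly and hand in.

```bash
python3 - <<'E'
from h import *
ctrl.movel([.584,.0165,.161],None,.05); ctrl.pause(.5)
s=get_state(); print(s["time"],s["tcp_pos"],s["contact_force"],s["width"],s["gripper_force"])
print(ticket.close_job())
E
```

```text
25.8083 [0.58422202 0.01644504 0.16345441] [-6.41267496 -0.3388052  23.56142086] 0.029147352850534457 112.32315301895142
the job is handed in; nothing more can be done
None
```

The job was handed in at 25.8 s: the cap stands in the tray, and the beater is meshed and held against the hard stop with about 27 N of push and a 112 N grip; no verdict was returned.

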